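# Pin the mast of the dispenser stand

## Task

Take the orange-headed linchpin from its rack, push it through the cross hole near the top of the steel mast of the dispenser stand until its collar is flush against the mast, then swing its brass ring down over the mast's top until it lies flat around the mast, and let go. The mast bar has been set by hand, so its hole is up to 12 mm higher or lower than the drawing says: find it gently by feel, keeping the contact force between pin and stand below 20 N until the pin is home and below 60 N after that. Leave the other things on the bench where they are.

Things in the scene. Friction and masses are not known exactly. Their poses are not given: they have to be found in the camera images.
- post: Dispenser stand, fixed: aluminium foot 120 x 110 x 12 mm, column, black carriage 50 x 50 mm up to 84 mm high, a white barrel lying along x, 68 mm out on its +y side, top 84 mm high, and above the carriage the mast: an upright square steel bar 24 x 24 mm. Origin: on the mast's axis, at the foot's underside on the bench; z up. The pin enters the mast's +x face and is pushed towards -x.
- hole_nominal (a point): Nominal centre of the hole's mouth on the mast's +x face (12 mm from the axis, 140 mm up in the stand's frame, axes as the stand's). The black-rimmed 9.5 x 9.5 mm hole, sides level and upright, runs through along x, 16 mm below the bar's top. The bar was set by hand: bar and hole sit up to 12 mm higher or lower than this, sideways exact. Stiff friction holds the bar; it slides only above 45 N.
- pin: Linchpin, loose, about 60 g, level. Origin: on its axis at the collar's front face; x from tip to head, z up. Steel shank 8 x 8 mm from x = 0 to -28 mm, then a cone to the 4 mm tip at -34 mm. Collar x = 0 to 6 mm, 24 wide, 20 tall. Orange head x = 6 to 42 mm, 13 wide (y), 16 tall. Starts with its axis 70 mm up in the rack's cradle. Seated, its origin is 12 mm from the mast's axis, x axes parallel.
- pin_head (a point): Middle of the orange head, on the pin's axis, 24 mm behind the collar's front face: where to grip, closing across the pin (along its y).
- ring (a joint): Angle (rad) of the pin's brass ring: 0 = closed, level along the shank; grows as it is raised, stop at 1.5. Starts at 0.6 to 1.0 and stays where left (hinge friction, about 1 N at the bow). Hinge along the pin's y on its axis at x = 3 mm. 5 mm wire: legs 18 mm either side, cross piece 44 mm from the hinge; closed on the seated pin, that lies 29 mm beyond the mast's axis on the stand's -x side.
- ring_bow (a point): Middle of the ring's cross piece (wire centre), 44 mm from the hinge: press here from above to swing the ring down. Once it is down, pressing on levers the seated pin in its hole: the contact force between pin and mast is then about 4 times the press, so stop at 5 to 10 N. The seated pin slides back easily: do not push the ring towards the head.
- rack: Black base plate 130 x 100 x 10 mm, fixed, with a grey cradle post at x = -29 to -3 mm, 19 mm wide, whose slot (11 mm wide, floor 66 mm and walls 74 mm above the bench) holds the pin's shank. Origin: centre of its underside.
- dowel: Bystander: steel dowel 12 mm thick, 45 mm tall, standing on the rack's base plate. Origin: centre of its underside.
- spacer: Bystander: brass spacer ring 32 mm wide, 10 mm tall, lying on the stand's foot. Origin: centre of its underside.
- glue: Bystander: amber jar 40 mm wide, 75 mm tall. Origin: centre of its underside.
- driver: Bystander: screwdriver lying on the bench.
- tray: Bystander: blue parts tray 110 x 150 x 30 mm. Origin: centre of its underside.
- tweezers: Bystander: steel tweezers 110 mm long, lying on the bench.
- beaker: Bystander: white cup 60 mm wide, 70 mm tall. Origin: centre of its underside.
Mind the look-alikes: they are no part of the job. What is meant by the pin is not black or blue, and is the smaller of those in its own colour.

How it is judged:
On the way, in this order (a step that is already met when the one before it is completed fails the run):
1. the pin is pushed home through the mast, collar flush, with the ring still raised (x of pin in the frame of post between 0.009 and 0.016 m and y of pin in the frame of post between -0.003 and 0.003 m and z of pin in the frame of post between 0.125 and 0.155 m and angle between the x axis of pin and the x axis of post, either way round below 0.12 rad and value of joint ring above 0.5 rad), for 0.2 s.
2. the ring is swung down around the mast (x of pin in the frame of post between 0.009 and 0.016 m and y of pin in the frame of post between -0.003 and 0.003 m and z of pin in the frame of post between 0.125 and 0.155 m and angle between the x axis of pin and the x axis of post, either way round below 0.12 rad and value of joint ring below 0.15 rad), for 0.2 s.
At the end, for the whole second after the job is handed in: The pin is through the mast's hole with its collar flush on the +x face (within 4 mm), straight (within 0.12 rad), its ring down around the mast (ring below 0.15 rad), at rest and released (all of step 2 and linear speed of pin below 0.02 m/s); the robot touches nothing.
It fails at once if the pin is forced against the stand with more than 20 N before it is home (contact force between pin and post above 20 N and x of pin in the frame of post above 0.018 m).
It fails at once if the pin or its ring is loaded against the stand with more than 60 N (contact force between pin and post above 60 N).
It fails at once if another thing on the bench is moved by more than 30 mm (distance of any of dowel, spacer, glue, driver, tray, tweezers, beaker from where it was at the start of the episode above 0.03 m).
It also fails if it takes over 72 s, if anything falls off the work surface, if the arm or the gripper's body presses on something with over 40 N, if the wrist force passes 120 N, or if a joint passes its speed limit or range.

## Robot

A 6-joint arm with a two-finger parallel gripper is mounted at the origin on the work surface. World frame = base frame: x ahead of the robot, y to its left, z up, the work surface at z = 0. Lengths are in m, angles in rad, forces in N, time in s.
With the tool pointing down it reaches from about 0.375 to 0.925 m from the base axis. Payload 5.7 kg.
Tool frame: the origin (TCP) lies at the very end of the fingers, on their centre line; the grasp point (between the pads) lies 19 mm behind it; z points along the fingers, y is the direction in which the jaws open and shut (so a half turn about z gives the same grasp; the last joint's range is limited). The gripper opens to 88 mm and grips with 3 to 60 N. Pads are 20 mm wide; open, the fingers measure 115 mm over their backs; the gripper's body (75 mm by 178 mm) begins 61 mm behind the grasp point.
Start: joints at [1.1, 0.359, 1.51, -0, 1.272, -0.115], TCP at [0.209, 0.562, 0.223] pointing down, gripper open.
Joint ranges: [-2.97, 2.97], [-1.01, 2.36], [0.21, 2.38], [-0.96, 4.11], [0.2, 2.71], [-2.98, 2.98]. Speed limits (rad/s): [2.39, 2.39, 3.14, 3.14, 3.14, 3.14].

## Interface

Orientations are given as a rotation vector (axis times angle).
In Python, from station import manip gives the robot as it stands.
- The arm moves only by the shell command python3 -m pendant 'ROWS' [FORCE]. ROWS is a JSON object of lists of equal length, an entry for each row: "slide": the shift along the tool's x, y, z normalised to -1 to 1, where 1 is 0.5 m, a list of three; "dr": the turn, a rotation vector about the tool's x, y, z normalised to -1 to 1, where 1 is 0.5 rad, a list of three; "grip": the closure, from 0 (fully open) to 1 (shut). A call has 1 to 12 rows; each row is the pose to reach, as a shift and turn from the pose measured when the call began, along the tool's axes at that moment; what a row does not reach only later rows make up. A row lasts 1/10 s, in which the tool goes at most 50 mm and 8.59 degrees, less where a joint would pass 70% of its speed; a pose out of reach is approached as far as the arm can. A call with a number of a shift or a turn outside -1 to 1 is refused whole. A call with a gripper value outside its range is refused whole. The fingers move at their own pace and stop on an object; FORCE is the grip in N (left out, the last holds). Time passes only in rows, so rows that repeat a pose let the fingers close. It gives the time, the measured TCP pose, the force and the opening at its end, in the units of the state.
- manip.state(): the state, without advancing time (a new reading comes with each control period).
- manip.snapshot(name): name is "side" or "top" or "wrist"; returns a dict with "img" (420x560x3 uint8, red, green, blue), "fov_y" (degrees; the focal length in pixels is half the picture's height over the tangent of half this angle, whatever the lens; pixels are square), "cx", "cy" (the principal point, pixels), "origin" and "orientation" of the camera in the world. Camera axes: x right, y down, z forward; pixel columns grow to the right and rows downward; lengths in m; the calibration is good to about 2 mm. A picture is of the moment at which its call begins. There is no depth.
- manip.finish_job(): hands the job in, once; it reports no verdict.
The state is a dict: "clock": time; "joint_pos": joint angles; "qd": joint speeds; "joint_efforts": joint torques, N m; "tool_pos": TCP position; "orientation": TCP orientation; "ft_force": force on the tool from outside, world axes, zero at the start; "moment": the same for the moment, N m; "finger_gap": finger opening in m.
Only numpy, scipy, OpenCV 4.12 (cv2) and the standard library are available. Lean on these libraries where they do the work, as an engineer would, in place of code of your own. Each camera call takes 0.05 s, during which the arm holds its last target. There are 200 camera calls.

## Working session

There is one attempt and no reset: what is moved stays moved. The work goes in short steps, Python scripts to look and compute and a shell command to move; the robot and the scene stay as the last step left them, time stands still between calls to the robot, and variables do not carry over. Pictures are saved under pics/ and viewed, about 8 in all and at most 12, crops included, and the job is handed in when it is done.

```bash
ls; mkdir -p pics; cat > h.py <<'E'
import numpy as np, cv2
from scipy.spatial.transform import Rotation as R
from station import manip
def snap(n,f):
    s=manip.snapshot(n); cv2.imwrite('pics/'+f,s['img'][:,:,::-1]); return s
def rot(o):
    o=np.array(o,float); return R.from_matrix(o) if o.shape==(3,3) else (R.from_rotvec(o) if o.size==3 else R.from_quat(o))
def ray(s,u,v):
    f=s['img'].shape[0]/2/np.tan(np.radians(s['fov_y'])/2)
    d=rot(s['orientation']).apply([(u-s['cx'])/f,(v-s['cy'])/f,1]); return np.array(s['origin']),d
def onz(s,u,v,z):
    o,d=ray(s,u,v); return o+d*(z-o[2])/d[2]
def proj(s,p):
    f=s['img'].shape[0]/2/np.tan(np.radians(s['fov_y'])/2)
    q=rot(s['orientation']).inv().apply(np.array(p)-np.array(s['origin'])); return s['cx']+f*q[0]/q[2],s['cy']+f*q[1]/q[2]
def two(s1,p1,s2,p2):
    o1,d1=ray(s1,*p1);o2,d2=ray(s2,*p2);d1/=np.linalg.norm(d1);d2/=np.linalg.norm(d2)
    t=np.linalg.lstsq(np.c_[d1,-d2],o2-o1,rcond=None)[0]
    a=o1+t[0]*d1;b=o2+t[1]*d2; return (a+b)/2,np.linalg.norm(a-b)
E
python3 - <<'E'
from h import *
for n in('side','top'):
    s=snap(n,n+'0.png'); print(n,s['fov_y'],s['cx'],s['cy'],s['origin'],s['orientation'])
    np.save(n+'0.npy',s,allow_pickle=True)
print(manip.state())
E
```

```text
pics
side 45.44111858634758 285.1069480247975 217.1339021754759 [ 0.15727022 -0.84946359  0.68017404] [-2.07265789  0.43414617 -0.25140529]
top 43.48954197450144 283.64805638656657 205.52968613650702 [ 0.46357492 -0.00523984  1.36301843] [-2.17369025  2.17625607 -0.055084  ]
{'clock': 0.1, 'joint_pos': array([ 1.09989408e+00,  3.59470680e-01,  1.51132029e+00,  1.19184124e-05,
        1.27248125e+00, -1.15082709e-01]), 'qd': array([ 0.00036227, -0.00146787, -0.00094451,  0.00092122, -0.00156679,
        0.00225679]), 'joint_efforts': array([ 8.33550912e-04, -5.16358674e+01, -2.71405327e+01,  6.77328324e-02,
        2.75841099e-02,  8.82217904e-06]), 'tool_pos': array([0.20872682, 0.56186581, 0.22187268]), 'orientation': array([-5.55893688e-01, -3.09151485e+00,  2.52025436e-03]), 'ft_force': array([-0.26957884, -0.75359134, -0.39887567]), 'moment': array([-0.01486755, -0.04471552, -0.06671276]), 'finger_gap': 0.08754587415086053}
```

View pics/side0.png

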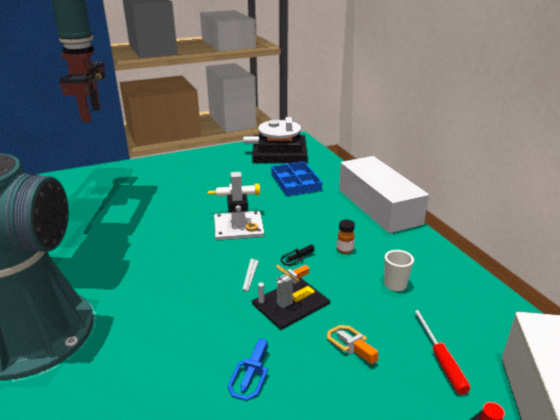

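View pics/top0.png

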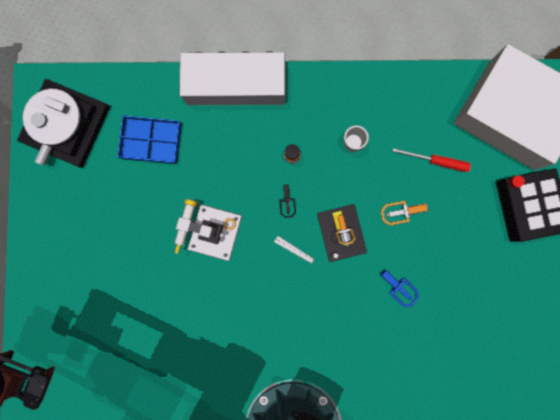

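The side view shows the rack at about (290,295) and the stand at (238,205). The top view shows the rack at (342,232) and the stand at (210,232). The loose, larger orange pin at (405,212) in the top view is the look-alike. I'll crop both views in closer.

```bash
python3 - <<'E'
from h import *
a=cv2.imread('pics/side0.png');b=cv2.imread('pics/top0.png')
r=lambda i,x,y,w,h:cv2.resize(i[y:y+h,x:x+w],(400,300),interpolation=cv2.INTER_CUBIC)
cv2.imwrite('pics/crop1.png',np.vstack([np.hstack([r(a,245,255,92,69),r(a,195,160,92,69)]),np.hstack([r(b,305,195,80,60),r(b,165,192,100,75)])]))
t=np.load('top0.npy',allow_pickle=True).item()
for p in[(318,210),(358,205),(367,253),(327,261)]:print(onz(t,*p,0.01))
for p in[(196,204),(241,213),(230,260),(185,250)]:print(onz(t,*p,0.012))
E
```

```text
[ 0.54872828 -0.06545488  0.01      ]
[ 0.56142138 -0.1681839   0.01      ]
[ 0.43856022 -0.18980147  0.01      ]
[ 0.41821814 -0.08774446  0.01      ]
[0.56467844 0.2492756  0.012     ]
[0.54120906 0.13271056 0.012     ]
[0.42076683 0.16027461 0.012     ]
[0.44629374 0.2762635  0.012     ]
```

View pics/crop1.png

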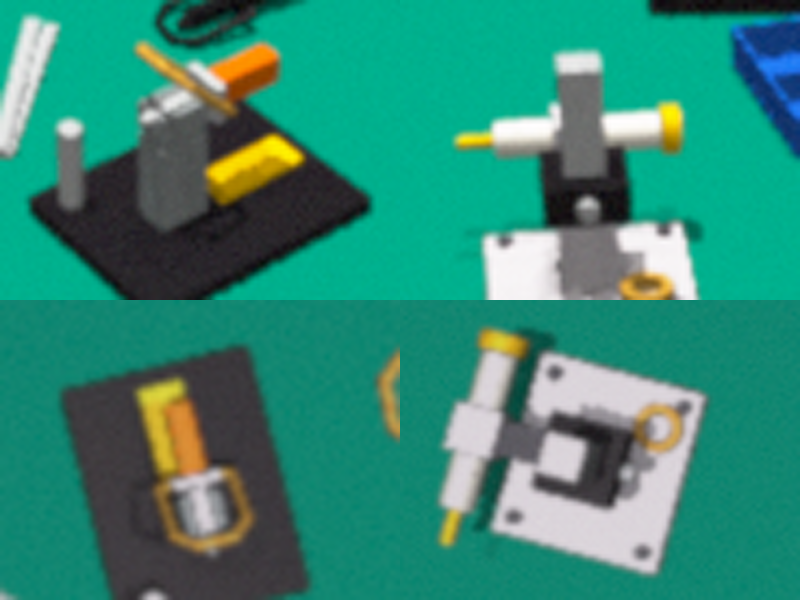

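The crops show the pin in the rack's cradle with its head pointing +x world and its ring raised. In the top view the head is at about (342,222) and the mast top at (205.5,231). In the side view the mast top is at (236,174). The barrel lies on the image-left side (+y), so the stand's x axis is world +x yawed by −0.225, and the rack is yawed +0.175.

```bash
cat >> h.py <<'E'
def go(p,yaw,R0=None,pos=None):
    "shift/turn (normalised) to TCP p with tool down, tool x along world yaw"
    st=manip.state(); R0=R.from_rotvec(st['orientation']); T=R.from_matrix(np.array([[np.cos(yaw),np.sin(yaw),0],[np.sin(yaw),-np.cos(yaw),0],[0,0,-1]]))
    d=R0.inv().apply(np.array(p)-st['tool_pos']); r=(R0.inv()*T).as_rotvec()
    return np.round(d/.5,4),np.round(r/.5,4)
def orange(s,box):
    x,y,w,h=box; c=cv2.cvtColor(s['img'],cv2.COLOR_RGB2HSV)[y:y+h,x:x+w]
    m=cv2.inRange(c,(8,215,190),(17,255,255)); n,l,st,ce=cv2.connectedComponentsWithStats(m)
    i=1+np.argmax(st[1:,4]); return ce[i]+[x,y],st[i,4]
E
python3 - <<'E'
from h import *
t=np.load('top0.npy',allow_pickle=True).item();s=np.load('side0.npy',allow_pickle=True).item()
for S,b in((t,(305,195,80,60)),(s,(285,260,35,25))): print(orange(S,b))
print('mast top',two(t,(205.5,231),s,(235.9,174.3)))
print('head',onz(t,342,222.4,.078), two(t,(342,222.4),s,(245+248/4.35,255+62/4.35)))
print('collar/cradle',onz(t,305+197/5,195+182/5,.079))
h=onz(t,342,222.4,.078)
print(go([h[0],h[1],.25],np.pi+.175))
print(rot(t['orientation']).as_matrix())
E
```

```text
Traceback (most recent call last):
  File "h.py", line 28, in orange
    i=1+np.argmax(st[1:,4]); return ce[i]+[x,y],st[i,4]
        ~~~~~~~~~^^^^^^^^^^
ValueError: attempt to get argmax of an empty sequence
```

```bash
sed -i 's/(8,215,190),(17,255,255)/(5,190,130),(17,255,255)/' h.py
python3 - <<'E'
from h import *
t=np.load('top0.npy',allow_pickle=True).item();s=np.load('side0.npy',allow_pickle=True).item()
try:
  for S,b in((t,(305,195,80,60)),(s,(285,260,35,25))): print(orange(S,b))
except Exception as e: print(e, cv2.cvtColor(t['img'],cv2.COLOR_RGB2HSV)[222,342])
print('mast top',two(t,(205.5,231),s,(235.9,174.3)))
print('head',onz(t,342,222.4,.078), two(t,(342,222.4),s,(245+248/4.35,255+62/4.35)))
print('collar/cradle',onz(t,305+197/5,195+182/5,.079))
h=onz(t,342,222.4,.078)
print(go([h[0],h[1],.25],np.pi+.175))
E
```

```text
(array([341.58064516, 221.70967742]), np.int32(62))
(array([301.63043478, 270.88043478]), np.int32(92))
mast top (array([0.49173341, 0.2008644 , 0.14825155]), np.float64(0.00018100761526337493))
head [ 0.51407924 -0.12067621  0.078     ] (array([ 0.51550601, -0.12142635,  0.07622538]), np.float64(0.0029524543465623155))
collar/cradle [ 0.49214718 -0.12622655  0.079     ]
(array([-1.048 , -1.0669, -0.0547]), array([-0.0031, -0.0013, -1.0616]))
```

```bash
python3 -m pendant '{"slide":[[-0.6,-0.6,-0.05],[-0.6,-0.6,-0.05],[-0.6,-0.6,-0.05],[-0.6,-0.6,-0.05],[-0.6,-0.6,-0.05],[-0.6,-0.6,-0.05],[-0.6,-0.6,-0.05],[-0.6,-0.6,-0.05],[-0.6,-0.6,-0.05]],"dr":[[0,0,-1],[0,0,-1],[0,0,-1],[0,0,-1],[0,0,-1],[0,0,-1],[0,0,-1],[0,0,-1],[0,0,-1]],"grip":[0,0,0,0,0,0,0,0,0]}' 20
python3 -c "
from h import *
print(go([.514,-.121,.25],np.pi+.175))"
```

```text
clock: 1.0
tool_pos: [0.3862, 0.1734, 0.2475]
orientation: [0.224, -3.133, 0.003]
ft_force: [1.0, 1.9, -0.1]
finger_gap: 0.0879
(array([-0.1694, -0.6191, -0.0038]), array([-0.0043, -0.0013, -0.0648]))
```

```bash
python3 -m pendant '{"slide":[[-0.17,-0.62,0],[-0.17,-0.62,0],[-0.17,-0.62,0],[-0.17,-0.62,0],[-0.17,-0.62,0],[-0.17,-0.62,0],[-0.17,-0.62,0],[-0.17,-0.62,0],[-0.17,-0.62,0]],"dr":[[0,0,-0.06],[0,0,-0.06],[0,0,-0.06],[0,0,-0.06],[0,0,-0.06],[0,0,-0.06],[0,0,-0.06],[0,0,-0.06],[0,0,-0.06]],"grip":[0,0,0,0,0,0,0,0,0]}'
python3 - <<'E'
from h import *
s=snap('wrist','w1.png'); np.save('w1.npy',s,allow_pickle=True); print(s['origin'],s['orientation'],s['fov_y'],proj(s,[.514,-.121,.078]))
E
```

```text
clock: 1.9
tool_pos: [0.5137, -0.1212, 0.2475]
orientation: [0.268, -3.128, 0.001]
ft_force: [-1.0, 1.3, -0.9]
finger_gap: 0.088
[ 0.43311446 -0.13604236  0.40902979] [1.88522108 2.23867491 0.34016386] 70.0444342181386 (np.float64(280.68346063023796), np.float64(192.9646010966129))
```

View pics/w1.png

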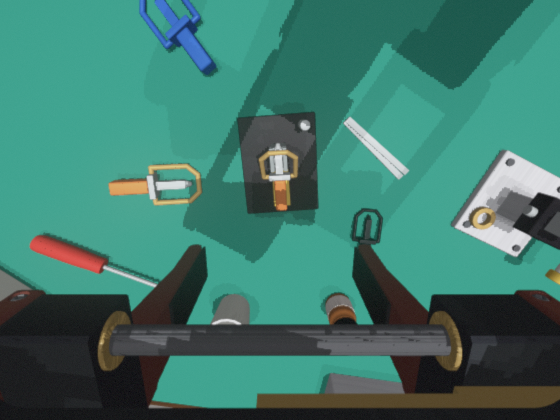

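The wrist view shows the pin with its head at about (281,194), its collar at about (279,178) and its ring towards the robot. It matches the prediction of (280.7,193). I'll measure the head and its direction.

```bash
python3 - <<'E'
from h import *
s=np.load('w1.npy',allow_pickle=True).item()
c,a=orange(s,(262,165,40,55)); print(c,a)
H=cv2.cvtColor(s['img'],cv2.COLOR_RGB2HSV)[170:215,265:300]
m=cv2.inRange(H,(5,190,130),(17,255,255)); ys,xs=np.nonzero(m)
for y in range(0,45,3): print(y+170,np.nonzero(m[y])[0]+265)
print('cen',onz(s,*c,.078))
for p in((279.5,177.5),(281,194),(282,209)): print(onz(s,*p,.078))
h=onz(s,*c,.078)
cv2.imwrite('pics/w1c.png',cv2.resize(s['img'][135:225,220:340,::-1],(800,600),interpolation=cv2.INTER_CUBIC))
E
```

```text
Traceback (most recent call last):
  File "h.py", line 28, in orange
    i=1+np.argmax(st[1:,4]); return ce[i]+[x,y],st[i,4]
        ~~~~~~~~~^^^^^^^^^^
ValueError: attempt to get argmax of an empty sequence
```

```bash
python3 - <<'E'
from h import *
s=np.load('w1.npy',allow_pickle=True).item()
H=cv2.cvtColor(s['img'],cv2.COLOR_RGB2HSV); print(H[194,272:292].tolist(), H[186:214:3,281].tolist())
cv2.imwrite('pics/w1c.png',cv2.resize(s['img'][135:225,220:340,::-1],(800,600),interpolation=cv2.INTER_CUBIC))
E
```

```text
[[40, 43, 53], [24, 115, 95], [22, 137, 145], [15, 150, 133], [12, 160, 140], [12, 156, 144], [12, 157, 145], [12, 157, 145], [12, 154, 146], [12, 155, 145], [12, 156, 147], [12, 151, 147], [12, 157, 145], [12, 152, 138], [19, 144, 133], [23, 140, 148], [23, 140, 149], [23, 134, 133], [28, 63, 65], [65, 31, 50]] [[14, 148, 220], [13, 153, 206], [12, 154, 147], [12, 157, 146], [12, 158, 144], [12, 155, 145], [13, 156, 209], [13, 154, 218], [11, 144, 126], [83, 138, 98]]
```

View pics/w1c.png

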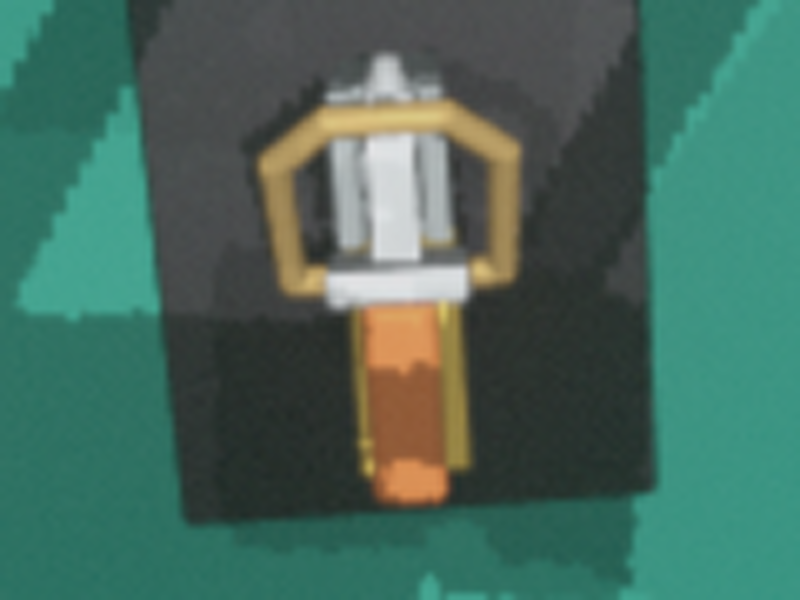

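The enlarged crop shows the tip at (385,58), the collar's rear edge at (398,303), and the head from (402,305) to its top end at (411,488), all in crop pixels. The yellow block is low on the rack, under the head.

```bash
python3 - <<'E'
from h import *
s=np.load('w1.npy',allow_pickle=True).item()
P=lambda x,y,z: onz(s,220+x/6.667,135+y/6.667,z)
tip=P(386,55,.07); cf=P(397,267,.08); cb=P(398,303,.08); he=P(411,484,.078)
for n,p in(('tip',tip),('cf',cf),('cb',cb),('he',he)): print(n,p.round(4),'dist from tip',np.linalg.norm((p-tip)[:2]).round(4))
d=(he-tip)[:2]; yaw=np.arctan2(d[1],d[0]); u=d/np.linalg.norm(d); print('yaw',yaw)
head=(tip[:2]+he[:2])/2+u*(24-(42-34)/2)*1e-3; print('head',head)
print('bow up', [P(390,118,z).round(4) for z in (.09,.1,.11)])
print(go([*head,.12],np.pi+yaw), go([*head,.052],np.pi+yaw))
E
```

```text
tip [ 0.4607 -0.1334  0.07  ] dist from tip 0.0
cf [ 0.4936 -0.1258  0.08  ] dist from tip 0.0338
cb [ 0.4996 -0.1246  0.08  ] dist from tip 0.0398
he [ 0.5309 -0.1169  0.078 ] dist from tip 0.0721
yaw 0.22996952522527744
head [ 0.51527248 -0.12059438]
bow up [array([ 0.4685, -0.1313,  0.09  ]), array([ 0.4674, -0.1314,  0.1   ]), array([ 0.4663, -0.1316,  0.11  ])]
(array([-0.0042, -0.0007,  0.2551]), array([-0.0014, -0.0042, -0.1151])) (array([-0.0045, -0.0006,  0.3911]), array([-0.0014, -0.0042, -0.1151]))
```

```bash
python3 -m pendant '{"slide":[[-0.008,0,0.1],[-0.008,0,0.2],[-0.008,0,0.28],[-0.008,0,0.34],[-0.008,0,0.391],[-0.008,0,0.391],[-0.008,0,0.391],[-0.008,0,0.391],[-0.008,0,0.391],[-0.008,0,0.391],[-0.008,0,0.391]],"dr":[[0,0,-0.08],[0,0,-0.08],[0,0,-0.08],[0,0,-0.08],[0,0,-0.08],[0,0,-0.08],[0,0,-0.08],[0,0,-0.08],[0,0,-0.08],[0,0,-0.08],[0,0,-0.08]],"grip":[0,0,0.3,0.5,0.6,0.6,1,1,1,1,1]}' 25
```

```text
clock: 3.05
tool_pos: [0.5175, -0.1202, 0.0529]
orientation: [0.333, -3.123, 0.002]
ft_force: [-0.2, -1.0, -0.9]
finger_gap: 0.019
```

```bash
python3 -m pendant '{"slide":[[0,0,0],[0,0,0],[0,0,0]],"dr":[[0,0,0],[0,0,0],[0,0,0]],"grip":[1,1,1]}' 25; python3 -c "
from h import *
print(manip.state()['tool_pos'],manip.state()['orientation'])"
```

```text
clock: 3.35
tool_pos: [0.5176, -0.1203, 0.053]
orientation: [0.333, -3.123, 0.003]
ft_force: [0.6, -0.9, 2.6]
finger_gap: 0.0129
[ 0.51757299 -0.12031176  0.05300725] [ 3.32736725e-01 -3.12344190e+00  2.60820427e-03]
```

```bash
python3 -m pendant '{"slide":[[0,0,-0.06],[0,0,-0.14],[0,0,-0.22],[0,0,-0.3],[0,0,-0.34],[0,0,-0.34]],"dr":[[0,0,0],[0,0,0],[0,0,0],[0,0,0],[0,0,0],[0,0,0]],"grip":[1,1,1,1,1,1]}' 35; python3 -c "
from h import *
print(go([.599,.1764,.22],np.pi-.225))"
```

```text
clock: 3.95
tool_pos: [0.5197, -0.1208, 0.2261]
orientation: [-0.332, 3.119, -0.007]
ft_force: [-0.1, -0.3, -0.6]
finger_gap: 0.0127
(array([-0.2803,  0.5476,  0.0107]), array([-0.0078,  0.0116,  0.8745]))
```

```bash
python3 -m pendant '{"slide":[[-0.28,0.547,0.01],[-0.28,0.547,0.01],[-0.28,0.547,0.01],[-0.28,0.547,0.01],[-0.28,0.547,0.01],[-0.28,0.547,0.01],[-0.28,0.547,0.01],[-0.28,0.547,0.01],[-0.28,0.547,0.01],[-0.28,0.547,0.01]],"dr":[[0,0,0.875],[0,0,0.875],[0,0,0.875],[0,0,0.875],[0,0,0.875],[0,0,0.875],[0,0,0.875],[0,0,0.875],[0,0,0.875],[0,0,0.875]],"grip":[1,1,1,1,1,1,1,1,1,1]}' 
python3 - <<'E'
from h import *
s=snap('wrist','w2.png'); np.save('w2.npy',s,allow_pickle=True); print(manip.state()['tool_pos'],manip.state()['orientation'],s['origin'],s['orientation'],proj(s,[.4917,.2009,.148]))
E
```

```text
clock: 4.95
tool_pos: [0.598, 0.1747, 0.2191]
orientation: [0.354, 3.118, -0.007]
ft_force: [-0.2, -0.1, -1.1]
finger_gap: 0.0126
[0.59830459 0.17458974 0.21959478] [ 0.35463842  3.11675316 -0.00648045] [0.51749918 0.19332971 0.38018169] [2.2560442  1.79666119 0.27458198] (np.float64(283.21206391667204), np.float64(75.24624572036166))
```

View pics/w2.png

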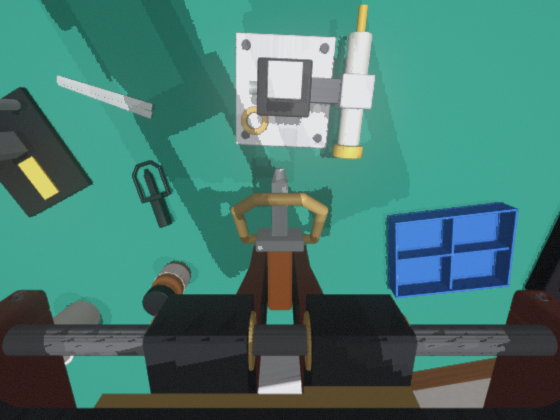

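The wrist view shows the pin straight in the grip: tip (280,171), collar (280,240), ring still raised. The mast top is a grey square at about (285,79), close to the prediction of (283,75). I'll measure the pin and the mast top now.

```bash
python3 - <<'E'
from h import *
s=np.load('w2.npy',allow_pickle=True).item();t=np.load('top0.npy',allow_pickle=True).item();d=np.load('side0.npy',allow_pickle=True).item()
r=lambda S,x,y,w,h:cv2.resize(S['img'][y:y+h,x:x+w,::-1],(400,300),interpolation=cv2.INTER_CUBIC)
cv2.imwrite('pics/c3.png',np.vstack([np.hstack([r(s,245,50,80,60),r(t,186,214,40,30)]),np.hstack([r(s,240,155,80,60),r(d,215,162,40,30)])]))
print(proj(s,[.5,.2,.012]))
for p in((236,35),(334,37),(334,147),(237,147)): print(onz(s,*p,.012))
E
```

```text
(np.float64(283.1834641213107), np.float64(97.97692442753541))
[0.42589093 0.1641928  0.012     ]
[0.45180244 0.26757545 0.012     ]
[0.56786821 0.24751174 0.012     ]
[0.54161763 0.13334414 0.012     ]
```

View pics/c3.png

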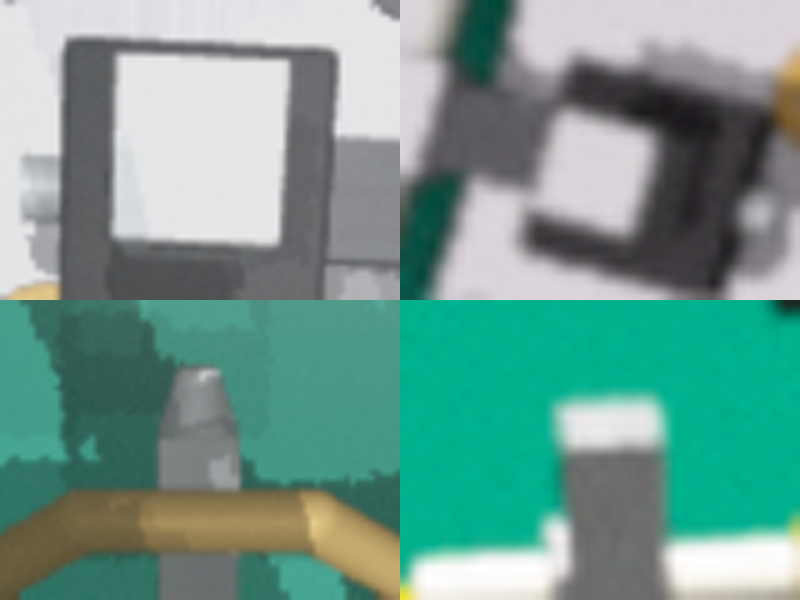

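```bash
python3 - <<'E'
from h import *
s=np.load('w2.npy',allow_pickle=True).item();t=np.load('top0.npy',allow_pickle=True).item();d=np.load('side0.npy',allow_pickle=True).item()
a=(s,(285.2,80));b=(t,(205.8,231.2));c=(d,(235.9,174.5))
for x,y in((a,b),(a,c),(b,c)): print(two(*x,*y))
# edges in wrist
for z in(.148,.155,.162):
  P=[onz(s,245+x/5,50+y/5,z)[:2] for x,y in((115,52),(290,60),(281,245),(113,240))]
  print(z,[np.linalg.norm(P[i]-P[(i+1)%4]).round(4) for i in range(4)],np.mean(P,0))
# pin: z from TCP
st=manip.state(); z=st['tool_pos'][2]+.017
P=[onz(s,240+x/5,155+y/5,zz) for x,y,zz in((199,68,z),(199,135,z+.004))]+[onz(s,280,249,z+.01)]; print(P, st['tool_pos'])
E
```

```text
(array([0.49247702, 0.2028964 , 0.12829878]), np.float64(0.0017971405067350493))
(array([0.49354982, 0.20215783, 0.14667379]), np.float64(0.002926875713399769))
(array([0.49137255, 0.20015562, 0.14809986]), np.float64(2.6906222733888492e-05))
0.148 [np.float64(0.0246), np.float64(0.0244), np.float64(0.0244), np.float64(0.0247)] [0.49512813 0.2013936 ]
0.155 [np.float64(0.0238), np.float64(0.0236), np.float64(0.0237), np.float64(0.024)] [0.49580259 0.20115049]
0.162 [np.float64(0.0231), np.float64(0.0229), np.float64(0.0229), np.float64(0.0232)] [0.49647705 0.20090737]
[array([0.54138948, 0.18730605, 0.23659478]), array([0.54695036, 0.18604148, 0.24059478]), array([0.5781627 , 0.1789833 , 0.24659478])] [0.59830459 0.17458974 0.21959478]
```

```bash
python3 -c "
from h import *
print(go([.5989,.1770,.117],np.pi-.222),go([.5823,.1808,.117],np.pi-.222))"
```

```text
(array([0.001 , 0.0057, 0.2052]), array([-0.0072,  0.0103, -0.0092])) (array([0.035 , 0.0056, 0.205 ]), array([-0.0072,  0.0103, -0.0092]))
```

```bash
python3 -m pendant '{"slide":[[0.001,0.0057,0.08],[0.001,0.0057,0.15],[0.001,0.0057,0.19],[0.001,0.0057,0.205],[0.015,0.0056,0.205],[0.03,0.0056,0.205],[0.035,0.0056,0.205],[0.035,0.0056,0.205],[0.035,0.0056,0.205]],"dr":[[-0.007,0.01,-0.009],[-0.007,0.01,-0.009],[-0.007,0.01,-0.009],[-0.007,0.01,-0.009],[-0.007,0.01,-0.009],[-0.007,0.01,-0.009],[-0.007,0.01,-0.009],[-0.007,0.01,-0.009],[-0.007,0.01,-0.009]],"grip":[1,1,1,1,1,1,1,1,1]}' 
python3 - <<'E'
from h import *
s=snap('wrist','w3.png'); np.save('w3.npy',s,allow_pickle=True); d=snap('side','s3.png'); np.save('s3.npy',d,allow_pickle=True)
st=manip.state(); print(st['tool_pos'],st['orientation'],st['ft_force'],proj(s,[.493,.2009,.15]),proj(d,[.493,.2009,.15]))
a=cv2.resize(s['img'][50:290,180:380,::-1],(500,600),interpolation=cv2.INTER_CUBIC); b=cv2.resize(d['img'][155:215,215:245+5,::-1],(300,514),interpolation=cv2.INTER_CUBIC)
c=np.zeros((600,800,3),np.uint8); c[:,:500]=a; c[:514,500:]=b; cv2.imwrite('pics/c4.png',c)
E
```

```text
clock: 5.9
tool_pos: [0.5828, 0.181, 0.118]
orientation: [0.347, 3.12, 0.001]
ft_force: [0.3, 0.6, -0.7]
finger_gap: 0.0128
[0.58277419 0.180912   0.11754806] [3.47850299e-01 3.12104942e+00 3.44504897e-04] [ 0.82563331 -0.481735   -0.95795945] (np.float64(280.26807888460604), np.float64(90.1788815175272)) (np.float64(236.39593305200327), np.float64(173.55014277052624))
```

View pics/c4.png

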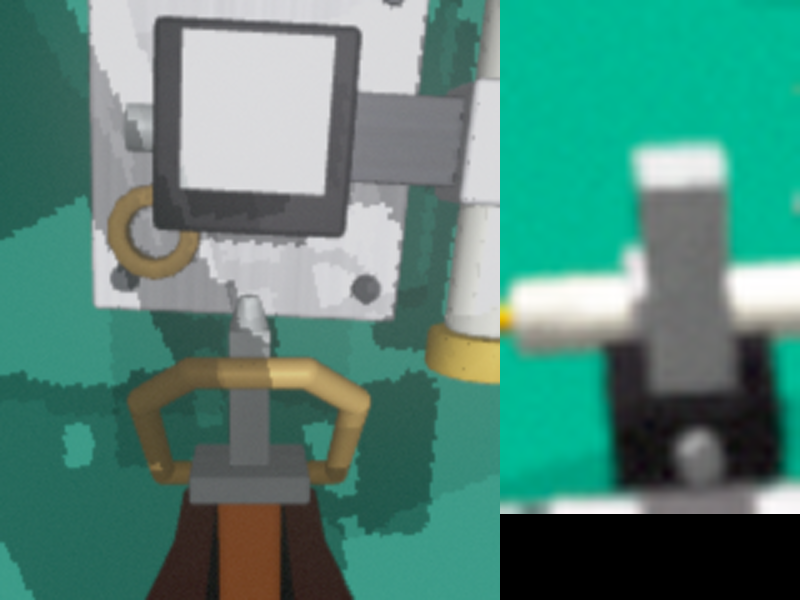

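The pin is straight along column 280 with its tip at (280,169). The mast-top quad's crop corners are (182,28), (335,38), (328,195) and (180,188), slightly right of the pin line. I'll compute the offsets.

```bash
python3 - <<'E'
from h import *
s=np.load('w3.npy',allow_pickle=True).item();st=manip.state()
def quad(S,Q,z):
  P=[onz(S,*q,z)[:2] for q in Q]; a=lambda v:np.arctan2(v[1],v[0])
  return np.mean(P,0).round(4),'sides',[np.linalg.norm(P[i]-P[(i+1)%4]).round(4) for i in range(4)],'yaw',[a(P[3]-P[0]).round(3),a(P[2]-P[1]).round(3),(a(P[1]-P[0])-np.pi/2).round(3),(a(P[2]-P[3])-np.pi/2).round(3)]
Q=[(180+x/2.5,50+y/2.5) for x,y in((182,28),(335,38),(328,195),(180,188))]
for z in(.144,.148,.152,.156): print(z,quad(s,Q,z))
w=np.load('w2.npy',allow_pickle=True).item()
print(quad(w,[(245+x/5,50+y/5) for x,y in((115,52),(290,60),(281,245),(113,240))],.15))
z=st['tool_pos'][2]+.017
print('tip',onz(s,280,168.5,z),'shank',onz(s,280,50+395/2.5,z+.004),'collar front top',onz(s,280,50+447/2.5,z+.01))
print('TCP',st['tool_pos'],'tool x',R.from_rotvec(st['orientation']).apply([1,0,0]))
d=np.load('s3.npy',allow_pickle=True).item();print(two(s,(282.4,94.8),d,(235.7,174.5)))
E
```

```text
0.144 (array([0.4949, 0.2015]), 'sides', [np.float64(0.0251), np.float64(0.0249), np.float64(0.0258), np.float64(0.0252)], 'yaw', [np.float64(-0.263), np.float64(-0.236), np.float64(-0.281), np.float64(-0.268)])
0.148 (array([0.4952, 0.2014]), 'sides', [np.float64(0.0244), np.float64(0.0241), np.float64(0.025), np.float64(0.0245)], 'yaw', [np.float64(-0.263), np.float64(-0.236), np.float64(-0.281), np.float64(-0.268)])
0.152 (array([0.4954, 0.2013]), 'sides', [np.float64(0.0236), np.float64(0.0234), np.float64(0.0242), np.float64(0.0237)], 'yaw', [np.float64(-0.263), np.float64(-0.236), np.float64(-0.281), np.float64(-0.268)])
0.156 (array([0.4956, 0.2012]), 'sides', [np.float64(0.0229), np.float64(0.0227), np.float64(0.0235), np.float64(0.023)], 'yaw', [np.float64(-0.263), np.float64(-0.236), np.float64(-0.281), np.float64(-0.268)])
(array([0.4953, 0.2013]), 'sides', [np.float64(0.0244), np.float64(0.0242), np.float64(0.0242), np.float64(0.0245)], 'yaw', [np.float64(-0.25), np.float64(-0.256), np.float64(-0.269), np.float64(-0.255)])
tip [0.52631698 0.19330876 0.13454806] shank [0.54466353 0.18916795 0.13854806] collar front top [0.55306805 0.18726396 0.14454806]
TCP [0.58277419 0.180912   0.11754806] tool x [-0.97546054  0.22017112 -0.00118676]
(array([0.49316081, 0.20196863, 0.14690048]), np.float64(0.0032531787033466763))
```

```bash
python3 -c "
from h import *
print(go([.5709,.1820,.1165],np.pi-.25))"
```

```text
(array([ 0.0236, -0.0031,  0.0021]), array([0.0007, 0.0024, 0.056 ]))
```

```bash
python3 -m pendant '{"slide":[[0,-0.003,0.002],[0.012,-0.003,0.002],[0.0236,-0.003,0.002],[0.0236,-0.003,0.002],[0.0236,-0.003,0.002]],"dr":[[0,0,0.056],[0,0.002,0.056],[0,0.002,0.056],[0,0.002,0.056],[0,0.002,0.056]],"grip":[1,1,1,1,1]}' 
python3 - <<'E'
from h import *
print(go([.5709-.0145,.1820+.0037,.1165],np.pi-.25), manip.state()['tool_pos'],manip.state()['orientation'],manip.state()['ft_force'])
E
```

```text
clock: 6.5
tool_pos: [0.5707, 0.1821, 0.1166]
orientation: [0.391, 3.117, 0.0]
ft_force: [1.2, -0.7, 0.1]
finger_gap: 0.0124
(array([ 0.0295, -0.0001,  0.0001]), array([0.0006, 0.0004, 0.0007])) [0.57068642 0.18210891 0.11656775] [3.91107218e-01 3.11690165e+00 4.10702932e-04] [ 1.17139932 -0.67577395  0.07273979]
```

```bash
python3 -m pendant '{"slide":[[0.003,0,0],[0.006,0,0],[0.009,0,0],[0.011,0,0],[0.013,0,0],[0.015,0,0],[0.016,0,0],[0.017,0,0],[0.018,0,0]],"dr":[[0,0,0],[0,0,0],[0,0,0],[0,0,0],[0,0,0],[0,0,0],[0,0,0],[0,0,0],[0,0,0]],"grip":[1,1,1,1,1,1,1,1,1]}'
```

```text
clock: 7.4
tool_pos: [0.562, 0.1844, 0.1166]
orientation: [0.391, 3.117, 0.0]
ft_force: [-0.6, -0.1, -1.7]
finger_gap: 0.0129
```

```bash
python3 -m pendant '{"slide":[[0.001,0,0],[0.002,0,0],[0.003,0,0],[0.004,0,0]],"dr":[[0,0,0],[0,0,0],[0,0,0],[0,0,0]],"grip":[1,1,1,1]}'; python3 -m pendant '{"slide":[[0.001,0,0],[0.002,0,0],[0.003,0,0],[0.004,0,0]],"dr":[[0,0,0],[0,0,0],[0,0,0],[0,0,0]],"grip":[1,1,1,1]}'
```

```text
clock: 7.8
tool_pos: [0.56, 0.1849, 0.1166]
orientation: [0.391, 3.117, 0.0]
ft_force: [0.6, 0.2, -1.7]
finger_gap: 0.0126
clock: 8.2
tool_pos: [0.558, 0.1854, 0.1166]
orientation: [0.391, 3.117, 0.0]
ft_force: [0.4, 0.7, -1.0]
finger_gap: 0.0128
```

```bash
for i in 1 2; do :; done; python3 -m pendant '{"slide":[[0.001,0,0],[0.002,0,0],[0.003,0,0],[0.004,0,0]],"dr":[[0,0,0],[0,0,0],[0,0,0],[0,0,0]],"grip":[1,1,1,1]}'; python3 -m pendant '{"slide":[[0.001,0,0],[0.002,0,0],[0.003,0,0],[0.004,0,0]],"dr":[[0,0,0],[0,0,0],[0,0,0],[0,0,0]],"grip":[1,1,1,1]}'
```

```text
clock: 8.6
tool_pos: [0.556, 0.1859, 0.1166]
orientation: [0.391, 3.117, 0.0]
ft_force: [-0.0, 0.3, -0.5]
finger_gap: 0.0128
clock: 9.0
tool_pos: [0.554, 0.1864, 0.1166]
orientation: [0.391, 3.117, 0.0]
ft_force: [-0.3, 0.5, -0.4]
finger_gap: 0.0123
```

```bash
python3 -m pendant '{"slide":[[0.001,0,0],[0.002,0,0],[0.003,0,0],[0.004,0,0],[0.005,0,0],[0.006,0,0]],"dr":[[0,0,0],[0,0,0],[0,0,0],[0,0,0],[0,0,0],[0,0,0]],"grip":[1,1,1,1,1,1]}'
python3 - <<'E'
from h import *
s=snap('wrist','w5.png'); np.save('w5.npy',s,allow_pickle=True)
cv2.imwrite('pics/c5.png',cv2.resize(s['img'][50:260,180:380,::-1],(571,600),interpolation=cv2.INTER_CUBIC))
E
```

```text
clock: 9.6
tool_pos: [0.5511, 0.1871, 0.1166]
orientation: [0.391, 3.117, 0.0]
ft_force: [-0.1, -0.2, -1.4]
finger_gap: 0.0123
```

View pics/c5.png

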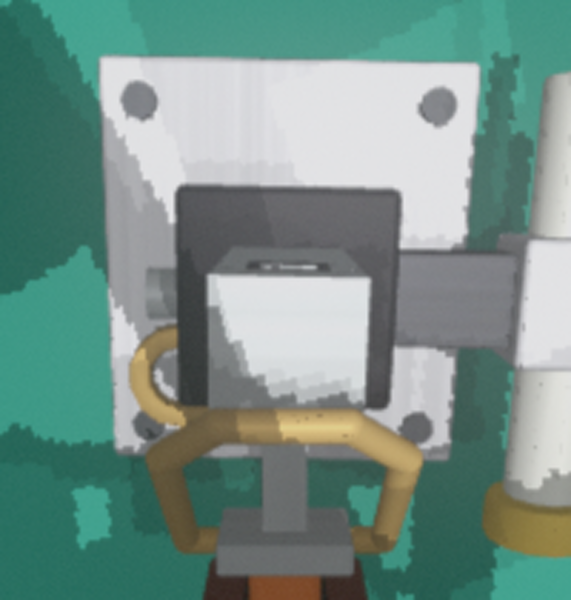

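The pin's shank passes into the mast below its top face, centred (pin column about 285, mast centre about 288 in the crop). The ring is clear above the mast top. I'll carry on pushing.

```bash
python3 -m pendant '{"slide":[[0.002,0,0],[0.004,0,0],[0.006,0,0],[0.008,0,0],[0.010,0,0],[0.012,0,0]],"dr":[[0,0,0],[0,0,0],[0,0,0],[0,0,0],[0,0,0],[0,0,0]],"grip":[1,1,1,1,1,1]}'
python3 -m pendant '{"slide":[[0.002,0,0],[0.004,0,0],[0.006,0,0],[0.008,0,0],[0.010,0,0],[0.012,0,0]],"dr":[[0,0,0],[0,0,0],[0,0,0],[0,0,0],[0,0,0],[0,0,0]],"grip":[1,1,1,1,1,1]}'
```

```text
clock: 10.25
tool_pos: [0.5451, 0.1886, 0.1166]
orientation: [0.391, 3.117, 0.0]
ft_force: [0.3, 0.1, -1.1]
finger_gap: 0.0129
clock: 10.85
tool_pos: [0.5392, 0.1901, 0.1166]
orientation: [0.391, 3.117, 0.0]
ft_force: [0.1, -0.1, -0.1]
finger_gap: 0.0124
```

```bash
python3 -m pendant '{"slide":[[0.002,0,0],[0.004,0,0],[0.006,0,0],[0.008,0,0],[0.010,0,0],[0.011,0,0],[0.012,0,0]],"dr":[[0,0,0],[0,0,0],[0,0,0],[0,0,0],[0,0,0],[0,0,0],[0,0,0]],"grip":[1,1,1,1,1,1,1]}'
python3 -m pendant '{"slide":[[0.001,0,0],[0.002,0,0]],"dr":[[0,0,0],[0,0,0]],"grip":[1,1]}'
python3 -m pendant '{"slide":[[0.001,0,0],[0.002,0,0]],"dr":[[0,0,0],[0,0,0]],"grip":[1,1]}'
```

```text
clock: 11.55
tool_pos: [0.5333, 0.1916, 0.1166]
orientation: [0.391, 3.117, 0.0]
ft_force: [0.5, 0.7, -0.5]
finger_gap: 0.0129
clock: 11.75
tool_pos: [0.5324, 0.1919, 0.1166]
orientation: [0.391, 3.117, 0.0]
ft_force: [-0.6, -0.5, -0.6]
finger_gap: 0.0127
clock: 11.95
tool_pos: [0.5313, 0.1922, 0.1166]
orientation: [0.391, 3.117, 0.0]
ft_force: [0.4, -0.6, -0.2]
finger_gap: 0.0127
```

```bash
for k in 1 2 3 4; do :; done
python3 -m pendant '{"slide":[[0.001,0,0],[0.001,0,0]],"dr":[[0,0,0],[0,0,0]],"grip":[1,1]}'
python3 -m pendant '{"slide":[[0.001,0,0],[0.001,0,0]],"dr":[[0,0,0],[0,0,0]],"grip":[1,1]}'
python3 -m pendant '{"slide":[[0.001,0,0],[0.001,0,0]],"dr":[[0,0,0],[0,0,0]],"grip":[1,1]}'
```

```text
clock: 12.15
tool_pos: [0.5308, 0.1923, 0.1166]
orientation: [0.391, 3.117, 0.0]
ft_force: [-0.3, 0.3, -0.5]
finger_gap: 0.013
clock: 12.35
tool_pos: [0.5302, 0.1924, 0.1166]
orientation: [0.391, 3.117, 0.0]
ft_force: [-0.4, -1.0, -1.5]
finger_gap: 0.0129
clock: 12.55
tool_pos: [0.53, 0.1925, 0.1166]
orientation: [0.391, 3.117, 0.0]
ft_force: [0.9, -0.4, -0.8]
finger_gap: 0.0123
```

```bash
python3 -m pendant '{"slide":[[0.001,0,0],[0.001,0,0]],"dr":[[0,0,0],[0,0,0]],"grip":[1,1]}'
python3 -m pendant '{"slide":[[0.001,0,0],[0.001,0,0]],"dr":[[0,0,0],[0,0,0]],"grip":[1,1]}'
python3 - <<'E'
from h import *
s=snap('wrist','w6.png'); np.save('w6.npy',s,allow_pickle=True);d=snap('side','s6.png')
c=np.zeros((600,800,3),np.uint8);c[:,:520]=cv2.resize(s['img'][90:270,200:356,::-1],(520,600),interpolation=cv2.INTER_CUBIC); c[:400,520:]=cv2.resize(d['img'][155:205,220:255,::-1],(280,400),interpolation=cv2.INTER_CUBIC)
cv2.imwrite('pics/c6.png',c)
E
```

```text
clock: 12.75
tool_pos: [0.53, 0.1925, 0.1167]
orientation: [0.391, 3.116, 0.0]
ft_force: [1.8, -0.8, -2.3]
finger_gap: 0.0128
clock: 12.95
tool_pos: [0.53, 0.1925, 0.1167]
orientation: [0.391, 3.115, 0.0]
ft_force: [2.9, -0.9, -2.6]
finger_gap: 0.0127
```

View pics/c6.png

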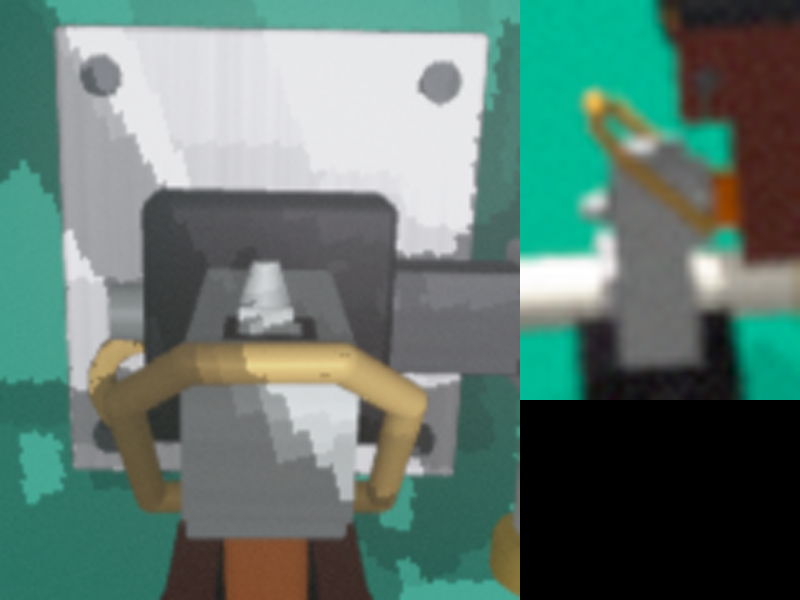

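The collar is flush on the mast's +x face, the tip sticks out of the back at crop (265,265), and the ring is still raised over the mast. The feed stopped and force built to about 3 N, so the pin is home. I'll release it and rise straight up.

```bash
python3 -m pendant '{"slide":[[0,0,0],[0,0,0],[0,0,0],[0,0,-0.02],[0,0,-0.06],[0,0,-0.12],[0,0,-0.18],[0,0,-0.2],[0,0,-0.2]],"dr":[[0,0,0],[0,0,0],[0,0,0],[0,0,0],[0,0,0],[0,0,0],[0,0,0],[0,0,0],[0,0,0]],"grip":[0.5,0.5,0.5,0.5,0.5,0.5,0.5,0.5,0.5]}'
python3 - <<'E'
from h import *
s=snap('wrist','w7.png'); np.save('w7.npy',s,allow_pickle=True);d=snap('side','s7.png');np.save('s7.npy',d,allow_pickle=True)
print(manip.state()['tool_pos'])
c=np.zeros((600,800,3),np.uint8);c[:,:400]=cv2.resize(s['img'][90:330,200:360,::-1],(400,600),interpolation=cv2.INTER_CUBIC); c[:500,400:]=cv2.resize(d['img'][155:205,220:260,::-1],(400,500),interpolation=cv2.INTER_CUBIC)
cv2.imwrite('pics/c7.png',c)
E
```

```text
clock: 13.95
tool_pos: [0.5309, 0.1929, 0.2186]
orientation: [0.39, 3.111, 0.002]
ft_force: [-0.8, -1.4, -0.2]
finger_gap: 0.0438
[0.52909257 0.19239091 0.21593655]
```

View pics/c7.png

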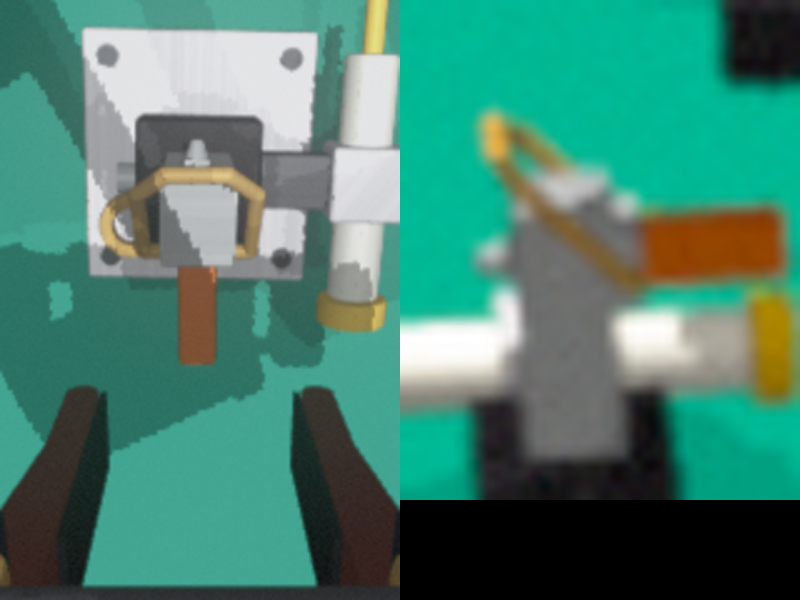

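The pin stayed in place when released. It lies level with its tip out of the far side and its ring raised; the bow is at wrist (280,160.8) and side (229.5,168.5).

```bash
python3 - <<'E'
from h import *
s=np.load('w7.npy',allow_pickle=True).item();d=np.load('s7.npy',allow_pickle=True).item()
p,e=two(s,(280,160.8),d,(229.5,168.5)); u=np.array([np.cos(-.25),np.sin(-.25),0]); h=np.array([.53,.1925,.1337])-.0214*u
q=p-h; a,b=-q@u,q[2]; print('bow',p,e,'along',a,'up',b,'r',np.hypot(a,b),'th',np.arctan2(b,a),'lat',q@[.2474,.9689,0])
n=np.array([.2474,.9689,0])
for th in(.6,.8,1.):
  bow=h-.044*np.cos(th)*u+[0,0,.044*np.sin(th)]; print(th,bow,proj(s,bow),proj(d,bow))
def g(th,clear=0,back=0): 
  x=h-(.044*np.cos(th)+back)*u+[0,0,.044*np.sin(th)+.0025+clear]; return x
print('T above',g(.8,.03),go(g(.8,.03),np.pi-.25))
E
```

```text
bow [0.47956636 0.20571511 0.16423975] 0.0032368152421747075 along 0.03073525272533406 up 0.03053975496910774 r 0.04332819398109383 th 0.7822076767660389 lat 0.0003268235056755321
0.6 [0.47407945 0.20677886 0.15854427] (np.float64(279.4787950461093), np.float64(149.6924460156365)) (np.float64(227.97254989697748), np.float64(170.724263728065))
0.8 [0.47956317 0.20537864 0.16526367] (np.float64(279.49256199693235), np.float64(158.81934616773248)) (np.float64(230.1820193553199), np.float64(168.02717566697177))
1.0 [0.48623103 0.20367605 0.17072472] (np.float64(279.5032260815485), np.float64(169.78262161452488)) (np.float64(232.93804240459846), np.float64(165.76319266318583))
T above [0.47956317 0.20537864 0.19776367] (array([0.1025, 0.0007, 0.0362]), array([-0.0001,  0.0028,  0.0011]))
```

```bash
python3 -m pendant '{"slide":[[0.04,0,0],[0.08,0,0],[0.1025,0,0],[0.1025,0,0],[0.1025,0,0.02],[0.1025,0,0.036],[0.1025,0,0.036],[0.1025,0,0.036]],"dr":[[0,0,0],[0,0,0],[0,0,0],[0,0,0],[0,0,0],[0,0,0],[0,0,0],[0,0,0]],"grip":[1,1,1,1,1,1,1,1]}' 20
python3 - <<'E'
from h import *
st=manip.state();print(st['finger_gap'],st['ft_force'])
u=np.array([np.cos(-.25),np.sin(-.25),0]); h=np.array([.53,.1925,.1337])-.0214*u
for th in(.82,.75,.65,.55,.45,.35,.25,.15,.1,.05,0): print(th,go(h-(.044*np.cos(th)+.001)*u+[0,0,.044*np.sin(th)+.0025],np.pi-.25)[0])
E
```

```text
clock: 14.85
tool_pos: [0.4796, 0.2048, 0.1972]
orientation: [0.391, 3.117, -0.001]
ft_force: [0.0, 0.2, 0.7]
finger_gap: 0.0005
0.0005149000339877335 [0.03013137 0.15137196 0.71693049]
0.82 [0.0011 0.0012 0.0576]
0.75 [0.0054 0.0012 0.062 ]
0.65 [0.0111 0.0012 0.0687]
0.55 [0.0161 0.0012 0.076 ]
0.45 [0.0203 0.0012 0.0837]
0.35 [0.0237 0.0012 0.0918]
0.25 [0.0263 0.0012 0.1002]
0.15 [0.0281 0.0012 0.1088]
0.1 [0.0286 0.0012 0.1132]
0.05 [0.029  0.0012 0.1175]
0 [0.0291 0.0012 0.1219]
```

```bash
python3 -m pendant '{"slide":[[0.001,0.001,0.03],[0.001,0.001,0.05],[0.001,0.001,0.0576],[0.0054,0.001,0.062],[0.0083,0.001,0.0654],[0.0111,0.001,0.0687],[0.0136,0.001,0.0723],[0.0161,0.001,0.076],[0.0182,0.001,0.08],[0.0203,0.001,0.0837],[0.022,0.001,0.0877],[0.0237,0.001,0.0918]],"dr":[[0,0,0],[0,0,0],[0,0,0],[0,0,0],[0,0,0],[0,0,0],[0,0,0],[0,0,0],[0,0,0],[0,0,0],[0,0,0],[0,0,0]],"grip":[1,1,1,1,1,1,1,1,1,1,1,1]}'
python3 - <<'E'
from h import *
u=np.array([np.cos(-.25),np.sin(-.25),0]); h=np.array([.53,.1925,.1337])-.0214*u
for th in(.25,.15,.1,.05,0): print(th,go(h-(.044*np.cos(th)+.001)*u+[0,0,.044*np.sin(th)+.0025],np.pi-.25)[0])
E
```

```text
clock: 16.05
tool_pos: [0.4682, 0.2082, 0.1511]
orientation: [0.391, 3.117, -0.001]
ft_force: [-1.8, 0.7, 1.9]
finger_gap: 0.0005
0.25 [0.0026 0.0002 0.008 ]
0.15 [0.0043 0.0002 0.0166]
0.1 [0.0049 0.0002 0.0209]
0.05 [0.0052 0.0002 0.0253]
0 [0.0053 0.0002 0.0297]
```

```bash
python3 -m pendant '{"slide":[[0.0013,0,0.004],[0.0026,0,0.008],[0.0035,0,0.012],[0.0043,0,0.0166],[0.0049,0,0.0209],[0.0049,0,0.0209]],"dr":[[0,0,0],[0,0,0],[0,0,0],[0,0,0],[0,0,0],[0,0,0]],"grip":[1,1,1,1,1,1]}'
python3 -m pendant '{"slide":[[0,0,0.002],[0,0,0.003],[0,0,0.003]],"dr":[[0,0,0],[0,0,0],[0,0,0]],"grip":[1,1,1]}'
```

```text
clock: 16.65
tool_pos: [0.4659, 0.2088, 0.1403]
orientation: [0.391, 3.117, -0.001]
ft_force: [-1.4, 0.5, 1.0]
finger_gap: 0.0007
clock: 16.95
tool_pos: [0.466, 0.2088, 0.1388]
orientation: [0.391, 3.116, -0.001]
ft_force: [-0.4, 0.3, 1.3]
finger_gap: 0.0002
```

Tip z 0.1388 corresponds to about θ≈0.06. I'll press gently in 0.5 mm steps to the stop.

```bash
python3 -m pendant '{"slide":[[0,0,0.002],[0,0,0.002]],"dr":[[0,0,0],[0,0,0]],"grip":[1,1]}'
python3 -m pendant '{"slide":[[0,0,0.001],[0,0,0.001]],"dr":[[0,0,0],[0,0,0]],"grip":[1,1]}'
python3 -m pendant '{"slide":[[0,0,0.001],[0,0,0.001]],"dr":[[0,0,0],[0,0,0]],"grip":[1,1]}'
```

```text
clock: 17.15
tool_pos: [0.4661, 0.2088, 0.1378]
orientation: [0.391, 3.116, -0.001]
ft_force: [-1.6, 0.9, 0.6]
finger_gap: 0.0003
clock: 17.35
tool_pos: [0.4661, 0.2088, 0.1372]
orientation: [0.391, 3.116, -0.001]
ft_force: [-0.8, 0.9, 0.8]
finger_gap: 0.0002
clock: 17.55
tool_pos: [0.466, 0.2088, 0.1367]
orientation: [0.391, 3.116, -0.001]
ft_force: [-0.8, 0.2, 1.3]
finger_gap: 0.0002
```

```bash
python3 -m pendant '{"slide":[[0,0,0.001],[0,0,0.001]],"dr":[[0,0,0],[0,0,0]],"grip":[1,1]}'
python3 -m pendant '{"slide":[[0,0,0.0006],[0,0,0.0006]],"dr":[[0,0,0],[0,0,0]],"grip":[1,1]}'
python3 -m pendant '{"slide":[[0,0,0.0006],[0,0,0.0006]],"dr":[[0,0,0],[0,0,0]],"grip":[1,1]}'
```

```text
clock: 17.75
tool_pos: [0.4661, 0.2088, 0.1362]
orientation: [0.391, 3.116, -0.001]
ft_force: [-1.2, -0.4, 1.0]
finger_gap: 0.0004
clock: 17.95
tool_pos: [0.4661, 0.2088, 0.1359]
orientation: [0.391, 3.116, -0.001]
ft_force: [-0.8, 0.0, 0.9]
finger_gap: 0.0008
clock: 18.15
tool_pos: [0.4662, 0.2089, 0.1357]
orientation: [0.391, 3.116, -0.001]
ft_force: [-0.6, 0.1, 2.2]
finger_gap: 0.0002
```

Force is starting to rise at the expected closed height. I'll take one more small press, then lift straight up and look.

```bash
python3 -m pendant '{"slide":[[0,0,0.0008],[0,0,0.0008]],"dr":[[0,0,0],[0,0,0]],"grip":[1,1]}'
python3 -m pendant '{"slide":[[0,0,-0.02],[0,0,-0.08],[0,0,-0.16],[0,0,-0.18],[-0.08,0,-0.18],[-0.14,0,-0.18],[-0.14,0,-0.18],[-0.14,0,-0.18]],"dr":[[0,0,0],[0,0,0],[0,0,0],[0,0,0],[0,0,0],[0,0,0],[0,0,0],[0,0,0]],"grip":[1,1,1,1,1,1,1,1]}'
python3 - <<'E'
from h import *
s=snap('wrist','w8.png'); np.save('w8.npy',s,allow_pickle=True);d=snap('side','s8.png');np.save('s8.npy',d,allow_pickle=True)
u=np.array([np.cos(-.25),np.sin(-.25),0]); h=np.array([.53,.1925,.1337])-.0214*u
for th in(0,.15): b=h-.044*np.cos(th)*u+[0,0,.044*np.sin(th)];print(th,proj(s,b),proj(d,b))
c=np.zeros((600,800,3),np.uint8);c[:,:400]=cv2.resize(s['img'][90:330,200:360,::-1],(400,600),interpolation=cv2.INTER_CUBIC); c[:500,400:]=cv2.resize(d['img'][155:205,220:260,::-1],(400,500),interpolation=cv2.INTER_CUBIC)
cv2.imwrite('pics/c8.png',c)
E
```

```text
clock: 18.35
tool_pos: [0.4663, 0.2089, 0.1355]
orientation: [0.391, 3.116, -0.001]
ft_force: [-1.7, 0.5, 5.0]
finger_gap: 0.0005
clock: 19.15
tool_pos: [0.5337, 0.1913, 0.2249]
orientation: [-0.393, -3.117, 0.001]
ft_force: [0.3, 0.5, -0.0]
finger_gap: 0.0006
0 (np.float64(280.62925768019056), np.float64(132.5964372433245)) (np.float64(225.3628363026952), np.float64(180.2099687290551))
0.15 (np.float64(280.64773664291096), np.float64(133.66167809445705)) (np.float64(225.4111275376477), np.float64(177.7615244776852))
```

View pics/c8.png

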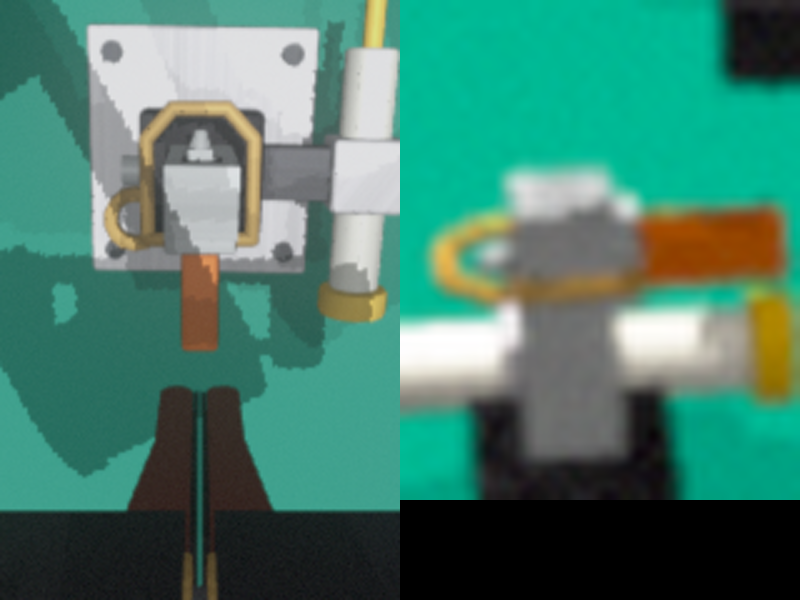

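The ring lies flat around the mast: its bow is at side (224.5,180.5), against (225.4,180.2) predicted for θ=0. The head's end is at the same side pixel as before the press, so the pin hasn't slid back. The gripper is clear, so I'm handing in.

```bash
python3 -c "
from h import *
print(manip.finish_job())"
```

```text
the job is handed in; nothing more can be done
None
```

The linchpin is seated in the mast with its collar flush and its brass ring flat around the bar. I handed the job in at about 19 s of the 72 s allowed; the hand-in gives no verdict.

- **Insertion:** I gripped the orange head and fed the pin forward in steps of 2 mm or less. It found the hole first time, about 6 mm below the drawing height. It stopped at the collar, where the wrist force reached about 3 N.
- **Ring:** I followed the bow down its arc with the fingers closed, using 1–2 N on the way and about 5 N at the stop. Then I withdrew.
- **Last checks:** The side view puts the bow within a pixel of where a fully closed ring should be. The head's end is at the same pixel as before the press, so the pin did not slide back. The gripper is clear and reads no load.
- **Disagreements:** The stand's yaw read −0.225 rad from the top camera and about −0.25 to −0.26 rad from the wrist camera; I used −0.25. The mast-top height varied between 147 and 151 mm, except for one wrist-and-top pairing at 128 mm, which I discarded because those views lie almost in line. None of this affected the fit.
- **Not checked:** I did not measure the bystander objects again at the end. No force readings suggested that any of them was touched.

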